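# Ready the stock pot: hang the insert basket and clip in the skimmer

## Robot

A 7-joint arm with a two-finger parallel gripper is mounted at the origin on the work surface. World frame = base frame: x ahead of the robot, y to its left, z up, the work surface at z = 0. Lengths are in mm, angles in rad, forces in N, time in s.
With the tool pointing down it reaches from about 400 to 875 mm from the base axis. Payload 6.5 kg.
Tool frame: the origin (TCP) lies between the finger pads; the fingertips stand 19 mm ahead of it and the grasp point (between the pads) is the TCP; z points along the fingers, y is the line along which they close (so a half turn about z gives the same grasp; the last joint's range is limited). The gripper opens to 85 mm and grips with 20 to 120 N. Pads are 22 mm wide; open, the fingers measure 114 mm over their backs; the gripper's body (76 mm by 85 mm) begins 54 mm behind the grasp point. The pads swing forward as they close: fully open they stand 13 mm farther back than shut.
Start: joints at [1.078, 0.536, -0.004, 1.538, 0.003, 1.067, -0.071], TCP at [269.069, -591.686, 250.29] pointing down, gripper open.
Joint ranges: [-2.7, 2.7], [-0.37, 2.16], [-1.27, 1.26], [0.24, 2.4], [-1.31, 4.45], [0.19, 1.91], [-2.76, 2.76]. Speed limits (rad/s): [2.39, 2.39, 3.14, 3.14, 3.14, 3.14, 3.14].

## Interface

Orientations are given as [roll, pitch, yaw] about the fixed x, y, z axes, in that order (R = Rz(yaw) Ry(pitch) Rx(roll)).
In Python, from rig import state, get_image, camera_model, finish_job gives the robot as it stands. The module is installed in compiled form; this text tells all that it offers.
- The arm moves only by the shell command python3 -m crank 'ROWS' [FORCE]. ROWS is JSON, a list of rows, each an object of numbers: "fingers": the finger opening in mm, from 0 to 85.4; "x", "y", "z": the shift along the tool's x, y, z in units of 40 mm (1.0 is 40 mm); "ax", "ay", "az": the turn, a rotation vector about the tool's x, y, z in units of 5 degrees (1.0 is 5 degrees). A call has 1 to 12 rows; each row shifts and turns the commanded pose from where the row before left it, along the tool's axes as they then stand; what a row does not reach is not made up. A row lasts 1/8 s, in which the tool goes at most 62.5 mm and 10.7 degrees, less where a joint would pass 70% of its speed; a pose out of reach is approached as far as the arm can. A call is refused whole if a number of a shift passes 1 or a number of a turn 1, either way. A call with a gripper value outside its range is refused whole. The fingers move at their own pace and stop on an object; FORCE is the grip in N (left out, the last holds). Time passes only in rows, so rows that do not move let the fingers close. It gives the time, the measured TCP pose, the force, the opening and the grip force at its end, in the units of the state.
- state(): the state, without advancing time (a new reading comes with each control period).
- get_image(name): name is "scene" or "top"; returns (picture, depth): 384x512x3 uint8, red, green, blue; 384x512 float32, mm along the optical axis (not along the pixel's ray), 0 where there is no reading.
- camera_model(name): a dict with "fx", "fy", "cx", "cy" (pixels), "extrinsics" (4x4, takes a point from camera to world coordinates). Camera axes: x right, y up, looking along -z (the intrinsics and any distortion apply to the point x, -y, -z); pixel columns grow to the right and rows downward; lengths in mm; the calibration is good to about 2 mm. A picture is of the moment at which its call begins. camera_model takes no time and is no camera call.
- finish_job(): hands the job in; it is judged then, once.
The state is a dict: "time_s": time; "q": joint angles; "qd": joint speeds; "effort": joint torques, N m; "eef_pos": TCP position; "tool_rot": TCP orientation; "wrist_force": force on the tool from outside, world axes, zero at the start; "moment": the same for the moment, N m; "width": finger opening in mm; "grasp_force": force on a finger pad.
Only numpy, scipy, OpenCV 4.12 (cv2) and the standard library are available. Lean on these libraries where they do the work, as an engineer would, in place of code of your own. Each camera call takes 0.05 s, during which the arm holds its last target. There are 200 camera calls.

## Task

Get the stock pot ready for blanching: hang the steel basket inside the pot by its own hook over the pot's rim, clear of the pot's bottom, and push the skimmer's handle all the way down into the spring clip stand, with the clip at about the middle of the handle and the disc to either side. Let go of both, and leave the oil bottle, the tin and the bowl where they stand.

Things in the scene. Friction and masses are not known exactly. Their poses are not given: they have to be found in the camera images.
- pot_rim (a point): Centre of the mouth of a round open aluminium stock pot fixed to the worktop, at rim height. Outer radius 110 mm, upright wall 4 mm thick, rim 125 mm above the worktop, inner floor 6 mm above it. Two loop handles, 80 mm wide, stick out 35 mm beyond the wall at this frame's +y and -y, their tops 24 mm below the rim; the rest of the rim is free for a hook. z up.
- basket_grip (a point): Centre of the black grip bar of the loose steel basket (0.2 to 0.4 kg), standing upright: a round perforated cup, mouth 90 mm across, 75 mm high, under an arch whose level bar runs along this frame's y (96 mm long, 14 mm thick along x, 12 mm high), centred on the cup's axis 150 mm above its underside. The rim hook is on the +x side; z up.
- basket_hook (a point): Top of the throat of the basket's hook, which rests on the pot's rim: 55 mm along +x from the cup's axis, 55 mm below the grip bar's centre. The hook is an upside-down U, 28 mm wide along y, open downward: strap on the cup (outer face 49 mm from the axis), crown 4 mm thick, outer tongue (inner face at 61 mm), so the throat is 12 mm wide. Axes as the grip's.
- basket_tongue (a point): Point in the hook's outer tongue, 63 mm along +x from the cup's axis and 70 mm below the grip bar's centre; it is outside the pot when the hook is over the rim. The tongue's flared lip ends 31 mm below the throat's top and 70 mm out from the axis. Axes as the grip's.
- skimmer_grip (a point): Centre of the round black handle of the loose skimmer (0.09 to 0.15 kg) lying on the worktop. Handle 22 mm in diameter, 120 mm long along this frame's x, axis 11 mm above the worktop; from its +x end a thin neck leads to a flat perforated steel disc 60 mm across, 4 mm thick, centred 108 mm along +x, level with the handle's underside. 198 mm in all.
- clip_seat (a point): Where the handle's centre lies when home in the clip stand: midway between the jaw pairs, 46 mm above the worktop; the handle then lies along this frame's x, either way round. Held level and pushed straight down with 10 to 15 N it spreads the jaws, snaps past and rests on two supports, the jaws closed above its middle. z up.
- clip: The clip stand, fixed to the worktop; origin at the centre of its underside. Grey base 124 mm (x) by 104 mm (y) by 12 mm, with two pairs of sprung steel jaws 32 to 52 mm either side of the centre along x, so 64 mm is free between them for fingers. Flared lips: tops 70 mm above the worktop, mouth 38 mm wide, narrowing to 17 mm.
- jaw_left (a joint): Opening in m of the jaws on the stand's +y side: 0 closed on the stop, 0.0025 while the handle passes; a spring closes them.
- jaw_right (a joint): The same for the -y side.
- oil: Bystander: amber glass oil bottle, radius 30 mm, 190 mm high; origin at the centre of its underside.
- tin: Bystander: tin, radius 36 mm, 85 mm high; origin at the centre of its underside.
- bowl: Bystander: white bowl, rim radius 60 mm, 50 mm high; origin at the centre of its underside.
Mind the look-alikes: they are no part of the job. Leave any purple look-alike of the part that bears basket_grip alone.

How it is judged (in metres and radians):
At the end, for the whole second after the job is handed in: Basket hung: hook throat -6 to +8 mm from rim height, within 120 mm of the pot axis, tongue over 107 mm, grip within 85 mm, tilt < 0.25 rad. Skimmer in the clip: handle centre within 4 mm in height, 5 mm sideways, 20 mm lengthwise of the seat, aligned to 0.12 rad, jaws under 2 mm open (z of basket_hook in the frame of pot_rim between -0.006 and 0.008 m and horizontal distance between basket_hook and pot_rim below 0.12 m and horizontal distance between basket_grip and pot_rim below 0.085 m and horizontal distance between basket_tongue and pot_rim above 0.107 m and angle between basket_grip's own z axis and vertical below 0.25 rad and z of skimmer_grip in the frame of clip_seat between -0.004 and 0.004 m and y of skimmer_grip in the frame of clip_seat between -0.005 and 0.005 m and x of skimmer_grip in the frame of clip_seat between -0.02 and 0.02 m and angle between the x axis of skimmer_grip and the x axis of clip_seat, either way round below 0.12 rad and value of joint each of jaw_left, jaw_right below 0.002 m); the robot touches nothing.
It fails at once if The oil bottle, the tin or the bowl is moved more than 40 mm or tipped over (distance of any of oil, tin, bowl from where it was at the start of the episode above 0.04 m or angle between any of oil, tin, bowl's own z axis and vertical above 0.6 rad).
It also fails if it takes over 59 s, if anything falls off the work surface, if the arm or the gripper's body presses on something with over 40 N, if the wrist force passes 120 N, or if a joint passes its speed limit or range.

## Working session

There is one attempt and no reset: what is moved stays moved. The work goes in short steps, Python scripts to look and compute and a shell command to move; the robot and the scene stay as the last step left them, time stands still between calls to the robot, and variables do not carry over. Pictures are saved under pics/ and viewed, at most 10 in all, crops included, and the job is handed in when it is done.

```bash
mkdir -p pics
cat > h.py <<'E'
import numpy as np, cv2
from rig import state,get_image,camera_model
def cloud(name,depth):
    m=camera_model(name);v,u=np.mgrid[0:384,0:512]
    p=np.stack([(u-m['cx'])/m['fx']*depth,-(v-m['cy'])/m['fy']*depth,-depth],-1)
    E=np.array(m['extrinsics']);return p@E[:3,:3].T+E[:3,3]
def grab(name):
    im,d=get_image(name);return im,d,cloud(name,d)
E
python3 - <<'E'
from h import *
for n in('scene','top'):
    im,d,P=grab(n);np.savez(''+n+'.npz',im=im,d=d,P=P)
    cv2.imwrite(f'pics/{n}0.png',cv2.resize(im[...,::-1],(768,576)))
    m=camera_model(n);print({k:(np.round(v,2).tolist() if k=='extrinsics' else v) for k,v in m.items()})
print(state())
E
```

```text
{'fx': 361.3010513076682, 'fy': 361.3010513076682, 'cx': 255.33364593421632, 'cy': 194.34637771977347, 'extrinsics': [[0.86, -0.41, 0.31, 978.17], [0.51, 0.67, -0.54, -785.99], [0.02, 0.62, 0.78, 1187.43], [0.0, 0.0, 0.0, 1.0]]}
{'fx': 435.19462592004794, 'fy': 435.19462592004794, 'cx': 250.64126502482137, 'cy': 190.2021415643294, 'extrinsics': [[-0.02, 1.0, -0.08, 472.95], [-1.0, -0.02, -0.0, -26.35], [-0.0, 0.08, 1.0, 1644.45], [0.0, 0.0, 0.0, 1.0]]}
{'time_s': 0.1, 'q': array([ 1.07783274,  0.53705438, -0.00446002,  1.53875545,  0.00260672,
        1.06726711, -0.07118259]), 'qd': array([-0.00078707, -0.00203565,  0.00089788, -0.00342305, -0.00136033,
       -0.00115481, -0.00041176]), 'effort': array([ 2.09767888e-03, -5.84572935e+01,  1.05169371e+00, -2.59781009e+01,
        1.25824905e-02,  4.62771466e-03,  9.42146073e-06]), 'eef_pos': array([ 268.83915872, -591.23069901,  249.53116132]), 'tool_rot': array([-3.14011789e+00,  1.04709531e-04,  4.26874388e-01]), 'wrist_force': array([ 0.02696496, -0.08293259, -0.46914516]), 'moment': array([-0.02775926, -0.00312408,  0.02596738]), 'grasp_force': 0.0, 'width': 85.75475148704315}
```

View pics/scene0.png

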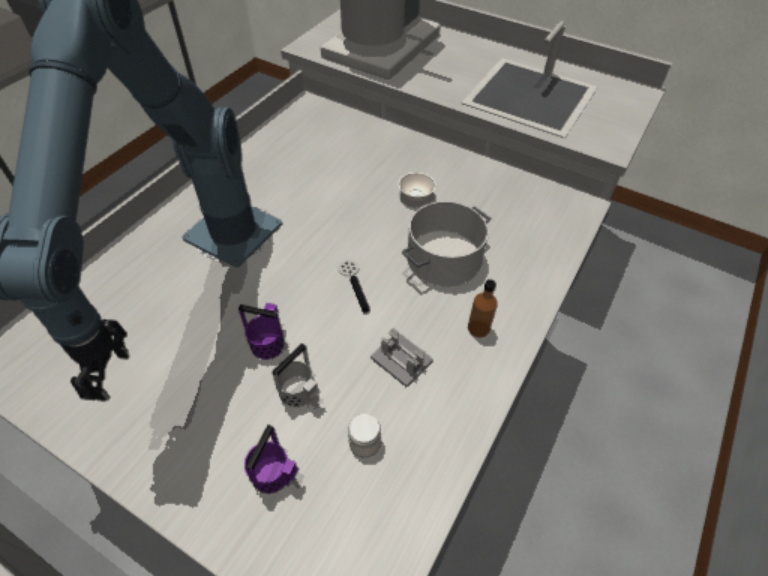

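View pics/top0.png

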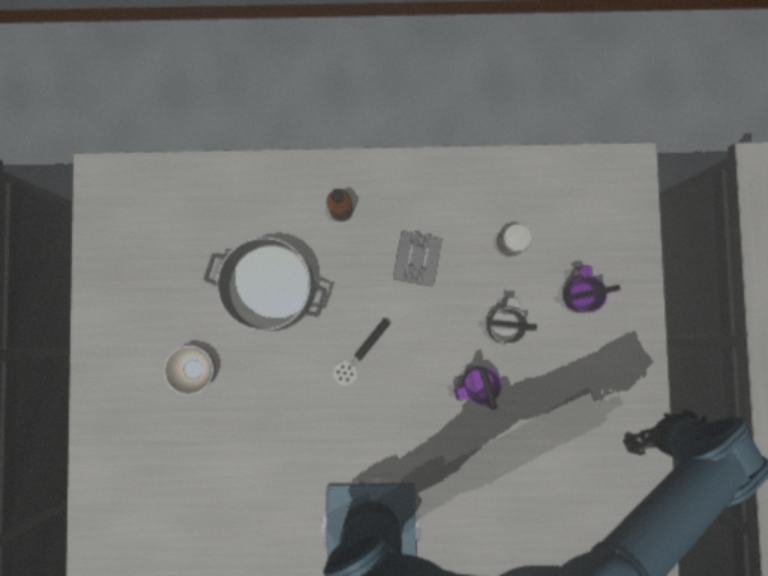

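The scene holds three baskets: the steel one at scene (297,380) / top (507,322), a purple one at scene (265,333) / top (480,385), and another at scene (270,468) / top (585,293). The steel one is the target. The skimmer is at top (370,345), the clip at (418,257) and the pot at (268,283).

```bash
cat > meas.py <<'E'
from h import *
def load(n):
    f=np.load(n+'.npz');return f['im'].astype(int),f['P']
def box(n,u0,u1,v0,v1):  # 768-scale pixels
    im,P=load(n);s=1.5;sl=np.s_[int(v0/s):int(v1/s),int(u0/s):int(u1/s)]
    return im[sl].reshape(-1,3),P[sl].reshape(-1,3)
def line(p):
    c=p[:,:2].mean(0);w,V=np.linalg.eigh(np.cov((p[:,:2]-c).T));d=V[:,1]
    t=(p[:,:2]-c)@d; s=(p[:,:2]-c)@V[:,0]
    return c.round(1),'mid',(c+d*(t.max()+t.min())/2+V[:,0]*(s.max()+s.min())/2).round(1),'ang',np.arctan2(d[1],d[0]).round(3),'len',np.ptp(t).round(1),np.ptp(s).round(1),'n',len(p),'z',np.median(p[:,2]).round(1)
def circ(p):
    A=np.c_[2*p[:,:2],np.ones(len(p))];x=np.linalg.lstsq(A,(p[:,:2]**2).sum(1),rcond=None)[0]
    r=np.sqrt(x[2]+x[0]**2+x[1]**2);return x[:2].round(1),'r',r.round(1),'n',len(p)
E
python3 - <<'E'
from meas import *
for n,b,sk,cl,pot in(('top',(475,545,285,350),(325,395,310,390),(388,446,225,290),(200,340,225,340)),
  ('scene',(268,325,340,412),(335,375,255,318),(368,437,325,386),(400,495,195,285))):
    print(n)
    c,P=box(n,*b);bar=(c.max(1)<60)&(P[:,2]>130);print('bar',line(P[bar]))
    k=(P[:,2]>80)&(P[:,2]<120);print('hook z80-120',k.sum(),P[k].mean(0).round(1),np.median(P[k],0).round(1),P[k].max(0).round(0))
    k=(P[:,2]>60)&(P[:,2]<80);print('cup rim',circ(P[k]))
    c,P=box(n,*sk);h=(c.max(1)<60)&(P[:,2]>5);print('skim',line(P[h]));
    c,P=box(n,*cl);k=(P[:,2]>6)&(P[:,2]<18);
    r=cv2.minAreaRect(P[k][:,:2].astype(np.float32));print('clip base',r,k.sum());k=(P[:,2]>40);print('jaws',line(P[k]),P[k].max(0))
    c,P=box(n,*pot);k=(P[:,2]>119)&(P[:,2]<131);q=P[k];print('pot',circ(q),np.median(q[:,2]))
E
python3 - <<'E'
import cv2
a=cv2.imread('pics/scene0.png')[335:425,255:445];b=cv2.imread('pics/top0.png')[220:360,380:560]
import numpy as np
a=cv2.resize(a,(800,379),interpolation=2);cv2.imwrite('pics/crop1.png',a)
E
```

```text
top
bar (array([ 490.6, -351.2]), 'mid', array([ 490.5, -338.3]), 'ang', np.float64(1.451), 'len', np.float64(88.0), np.float64(13.5), 'n', 11, 'z', np.float64(156.7))
hook z80-120 62 [ 533.8 -342.1   97.2] [ 542.4 -345.4   98.1] [ 554. -292.  119.]
cup rim (array([ 494.5, -339.8]), 'r', np.float64(44.5), 'n', 101)
skim (array([479.4, -22. ]), 'mid', array([477.5, -20.9]), 'ang', np.float64(2.514), 'len', np.float64(62.9), np.float64(11.2), 'n', 5, 'z', np.float64(25.0))
clip base ((668.41796875, -125.92538452148438), (144.26856994628906, 160.02085876464844), 89.09226989746094) 678
jaws (array([ 649.3, -122.3]), 'mid', array([589.3, -98.5]), 'ang', np.float64(2.749), 'len', np.float64(270.2), np.float64(59.4), 'n', 120, 'z', np.float64(64.1)) [ 720.76916675  -26.3463215  1644.4496129 ]
pot (array([596.7, 239.4]), 'r', np.float64(107.3), 'n', 234) 124.84039323986326
scene
bar (array([ 501.2, -354.3]), 'mid', array([ 715.5, -564.5]), 'ang', np.float64(2.361), 'len', np.float64(684.9), np.float64(77.8), 'n', 118, 'z', np.float64(154.3))
hook z80-120 101 [ 528.4 -347.8   96.9] [ 541.2 -350.6   97.1] [ 558. -296.  120.]
cup rim (array([ 464. , -341.7]), 'r', np.float64(71.5), 'n', 140)
skim (array([466.8, -18.6]), 'mid', array([463.4, -14.6]), 'ang', np.float64(2.441), 'len', np.float64(119.4), np.float64(18.2), 'n', 111, 'z', np.float64(18.3))
clip base ((670.9752197265625, -107.24974060058594), (156.3218994140625, 125.2583999633789), 77.12879180908203) 536
jaws (array([ 679.1, -159.7]), 'mid', array([ 820.5, -431.8]), 'ang', np.float64(2.05), 'len', np.float64(774.0), np.float64(105.4), 'n', 140, 'z', np.float64(58.6)) [ 978.16703265  -97.79907421 1187.43388732]
pot (array([599.9, 236.5]), 'r', np.float64(107.3), 'n', 177) 121.9919467745849
```

View pics/crop1.png

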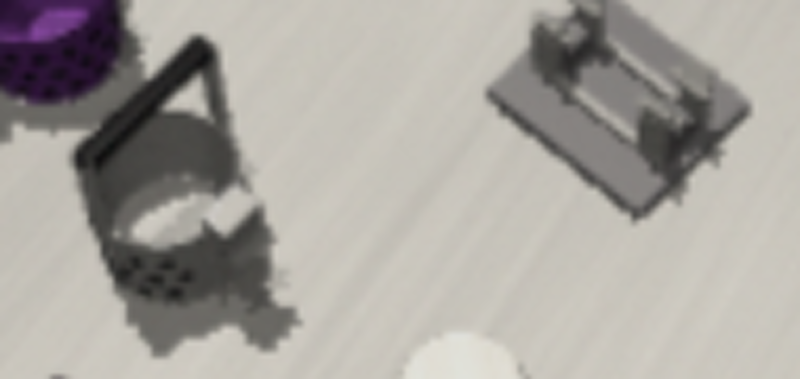

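The crop shows the steel basket with its black bar at crop (145,100) and its hook at (235,210), so the choice is right; the clip stand sits at (620,110). Next I'll refine the numbers with outliers removed.

Run:
```python
from meas import *
from scipy.ndimage import label
for n,b,sk,cl,tab in(('top',(475,545,285,350),(325,395,310,390),(388,446,225,290),(400,440,300,340)),
  ('scene',(268,325,340,412),(335,375,255,318),(368,437,325,386),(310,340,330,360))):
    print(n);c,P=box(n,*tab);print('table z',np.median(P[:,2]).round(2))
    c,P=box(n,*b);bar=(P[:,2]>146)&(P[:,2]<165)&(c.max(1)<110);print('bar',line(P[bar]))
    k=(P[:,2]>88)&(P[:,2]<105)&(c.max(1)>90);q=P[k]
    if len(q):m=np.median(q,0);q=q[np.linalg.norm(q-m,axis=1)<25];print('hook',q.mean(0).round(1),line(q))
    k=(P[:,2]>69)&(P[:,2]<80);q=P[k];q=q[np.linalg.norm(q[:,:2]-[492,-342],axis=1)<55];print('cup',circ(q))
    c,P=box(n,*sk);h=(c.max(1)<85)&(P[:,2]>8)&(P[:,2]<40);print('skim',line(P[h]),P[h][:,2].max())
    k=(c.max(1)<85)&(P[:,2]<40)&(P[:,2]>-20);print('skim2',line(P[k]))
    c,P=box(n,*cl);k=(P[:,2]>7)&(P[:,2]<17)&(c.max(1)<150);q=P[k]
    q=q[np.linalg.norm(q[:,:2]-[670,-115],axis=1)<90]
    r=cv2.minAreaRect(q[:,:2].astype(np.float32));print('base',r,len(q))
    k=(P[:,2]>45)&(P[:,2]<90);print('jaws',line(P[k]),P[k].min(0),P[k].max(0))
    k=(P[:,2]>62)&(P[:,2]<80);print(P[k].round(0).tolist() if n=='top' else '')
```

```text
top
table z 0.41
bar (array([ 490.5, -339.6]), 'mid', array([ 490.6, -340.2]), 'ang', np.float64(1.447), 'len', np.float64(93.3), np.float64(14.4), 'n', 117, 'z', np.float64(155.9))
hook [ 544.3 -347.    98.4] (array([ 544.3, -347. ]), 'mid', array([ 544.9, -346.7]), 'ang', np.float64(1.395), 'len', np.float64(26.7), np.float64(20.0), 'n', 46, 'z', np.float64(98.7))
cup (array([ 490.4, -339.8]), 'r', np.float64(43.5), 'n', 67)
skim (array([462.9, -11.5]), 'mid', array([463.4, -11.8]), 'ang', np.float64(2.445), 'len', np.float64(116.8), np.float64(19.4), 'n', 164, 'z', np.float64(20.5)) 30.109226778920174
skim2 (array([463.2, -11.8]), 'mid', array([464.6, -12.8]), 'ang', np.float64(2.445), 'len', np.float64(120.0), np.float64(19.4), 'n', 165, 'z', np.float64(20.5))
base ((666.4888305664062, -125.67401123046875), (143.7537384033203, 148.6604461669922), 89.2532958984375) 595
jaws (array([ 660.7, -128.4]), 'mid', array([ 663.1, -128.6]), 'ang', np.float64(2.934), 'len', np.float64(112.3), np.float64(44.2), 'n', 108, 'z', np.float64(63.7)) [ 606.94230654 -159.43796999   50.10950998] [720.
[... 1875 characters left out ...]
(array([466.1, -17.3]), 'mid', array([463.6, -14.3]), 'ang', np.float64(2.435), 'len', np.float64(119.3), np.float64(18.8), 'n', 115, 'z', np.float64(18.3)) 27.200160081480135
skim2 (array([463.6, -15.8]), 'mid', array([437.2,   5.8]), 'ang', np.float64(2.452), 'len', np.float64(185.9), np.float64(22.8), 'n', 131, 'z', np.float64(17.7))
base ((664.875732421875, -132.26296997070312), (104.84673309326172, 125.0456314086914), 77.75894165039062) 470
jaws (array([ 666.4, -131. ]), 'mid', array([ 664.2, -130.3]), 'ang', np.float64(2.932), 'len', np.float64(113.8), np.float64(46.9), 'n', 129, 'z', np.float64(58.6)) [ 606.94310648 -162.30528569   45.04973484] [722.61266723 -97.79907421  71.74050869]
```

```bash
cat > plan.py <<'E'
import sys,numpy as np
from rig import state
from scipy.spatial.transform import Rotation as R
x,y,z,yaw=map(float,sys.argv[1:5]);s=state();r=R.from_euler('xyz',s['tool_rot'])
t=R.from_euler('xyz',[np.pi,0,yaw])
print('t',round(s['time_s'],2),'pos',s['eef_pos'].round(1),'rot',s['tool_rot'].round(3),'F',s['wrist_force'].round(1),'w',round(s['width'],1),'g',round(s['grasp_force'],1),'q7',round(s['q'][6],2))
print('turn units',(np.rad2deg((r.inv()*t).as_rotvec())/5).round(2))
d=np.array([x,y,z])-s['eef_pos'];print('shift units before turn',r.inv().apply(d/40).round(3),'after turn',t.inv().apply(d/40).round(3))
E
python3 -m crank '[{"az":-0.97},{"az":-0.97},{"az":-0.97},{"az":-0.97},{"az":-0.97},{"az":-0.97},{"az":-0.97},{"az":-0.97},{"az":-0.97},{"az":-0.97},{"az":-0.97},{"az":-0.97}]' 60; python3 plan.py 491.3 -341.3 220 1.446
```

```text
t 0.1 pos [ 268.8 -591.2  249.5] rot [-3.14   0.     0.427] F [ 0.  -0.1 -0.5] w 85.8 g 0.0 q7 -0.07
turn units [-2.000e-02 -1.000e-02 -1.168e+01]
shift units before turn [ 7.649 -3.384  0.742] after turn [6.892 4.741 0.738]invalid input
```

```bash
python3 -m crank '[{"fingers":85,"x":0,"y":0,"z":0,"ax":0,"ay":0,"az":-0.97},{"fingers":85,"x":0,"y":0,"z":0,"ax":0,"ay":0,"az":-0.97},{"fingers":85,"x":0,"y":0,"z":0,"ax":0,"ay":0,"az":-0.97},{"fingers":85,"x":0,"y":0,"z":0,"ax":0,"ay":0,"az":-0.97},{"fingers":85,"x":0,"y":0,"z":0,"ax":0,"ay":0,"az":-0.97},{"fingers":85,"x":0,"y":0,"z":0,"ax":0,"ay":0,"az":-0.97},{"fingers":85,"x":0,"y":0,"z":0,"ax":0,"ay":0,"az":-0.97},{"fingers":85,"x":0,"y":0,"z":0,"ax":0,"ay":0,"az":-0.97},{"fingers":85,"x":0,"y":0,"z":0,"ax":0,"ay":0,"az":-0.97},{"fingers":85,"x":0,"y":0,"z":0,"ax":0,"ay":0,"az":-0.97},{"fingers":85,"x":0,"y":0,"z":0,"ax":0,"ay":0,"az":-0.97},{"fingers":85,"x":0,"y":0,"z":0,"ax":0,"ay":0,"az":-0.97}]' 60; python3 plan.py 491.3 -341.3 220 1.446
```

```text
time_s: 1.6
eef_pos: [268.8, -591.4, 249.7]
tool_rot: [-3.141, -0.001, 1.445]
wrist_force: [-0.3, -0.4, 0.0]
width: 85.5
grasp_force: 0.0
t 1.6 pos [ 268.8 -591.4  249.7] rot [-3.141e+00 -1.000e-03  1.445e+00] F [-0.3 -0.4  0. ] w 85.5 g 0.0 q7 0.85
turn units [-0.01 -0.01 -0.01]
shift units before turn [6.898 4.736 0.746] after turn [6.895 4.74  0.743]
```

```bash
python3 -m crank '[{"fingers":85,"x":0.69,"y":0.474,"z":0,"ax":0,"ay":0,"az":0},{"fingers":85,"x":0.69,"y":0.474,"z":0,"ax":0,"ay":0,"az":0},{"fingers":85,"x":0.69,"y":0.474,"z":0,"ax":0,"ay":0,"az":0},{"fingers":85,"x":0.69,"y":0.474,"z":0,"ax":0,"ay":0,"az":0},{"fingers":85,"x":0.69,"y":0.474,"z":0,"ax":0,"ay":0,"az":0},{"fingers":85,"x":0.69,"y":0.474,"z":0,"ax":0,"ay":0,"az":0},{"fingers":85,"x":0.69,"y":0.474,"z":0,"ax":0,"ay":0,"az":0},{"fingers":85,"x":0.69,"y":0.474,"z":0,"ax":0,"ay":0,"az":0},{"fingers":85,"x":0.69,"y":0.474,"z":0,"ax":0,"ay":0,"az":0},{"fingers":85,"x":0.69,"y":0.474,"z":0.3,"ax":0,"ay":0,"az":0},{"fingers":85,"x":0,"y":0,"z":0.4,"ax":0,"ay":0,"az":0}]' 60; python3 plan.py 491.3 -341.3 148 1.446
```

```text
time_s: 2.98
eef_pos: [494.8, -339.0, 222.0]
tool_rot: [3.14, -0.002, 1.448]
wrist_force: [-0.0, -0.9, -0.0]
width: 84.8
grasp_force: 0.0
t 2.98 pos [ 494.8 -339.   222. ] rot [ 3.140e+00 -2.000e-03  1.448e+00] F [-0.  -0.9 -0. ] w 84.8 g 0.0 q7 0.26
turn units [ 0.02 -0.02  0.02]
shift units before turn [-0.071 -0.082  1.85 ] after turn [-0.068 -0.079  1.85 ]
```

```bash
python3 -m crank '[{"fingers":60,"x":-0.07,"y":-0.08,"z":0,"ax":0,"ay":0,"az":0},{"fingers":60,"x":0,"y":0,"z":0.45,"ax":0,"ay":0,"az":0},{"fingers":60,"x":0,"y":0,"z":0.45,"ax":0,"ay":0,"az":0},{"fingers":60,"x":0,"y":0,"z":0.45,"ax":0,"ay":0,"az":0},{"fingers":60,"x":0,"y":0,"z":0.45,"ax":0,"ay":0,"az":0},{"fingers":60,"x":0,"y":0,"z":0,"ax":0,"ay":0,"az":0},{"fingers":60,"x":0,"y":0,"z":0,"ax":0,"ay":0,"az":0}]' 60; python3 plan.py 491.3 -341.3 148 1.446
```

```text
time_s: 3.85
eef_pos: [489.2, -344.6, 150.5]
tool_rot: [3.141, 0.0, 1.443]
wrist_force: [0.1, -0.3, 0.5]
width: 60.0
grasp_force: 0.0
t 3.85 pos [ 489.2 -344.6  150.5] rot [3.141 0.    1.443] F [ 0.1 -0.3  0.5] w 60.0 g 0.0 q7 0.23
turn units [ 0.01  0.   -0.04]
shift units before turn [0.09  0.041 0.064] after turn [0.089 0.041 0.064]
```

```bash
python3 -m crank '[{"fingers":60,"x":0.09,"y":0.04,"z":0.05,"ax":0,"ay":0,"az":0},{"fingers":60,"x":0,"y":0,"z":0,"ax":0,"ay":0,"az":0},{"fingers":0,"x":0,"y":0,"z":0,"ax":0,"ay":0,"az":0},{"fingers":0,"x":0,"y":0,"z":0,"ax":0,"ay":0,"az":0},{"fingers":0,"x":0,"y":0,"z":0,"ax":0,"ay":0,"az":0},{"fingers":0,"x":0,"y":0,"z":0,"ax":0,"ay":0,"az":0},{"fingers":0,"x":0,"y":0,"z":0,"ax":0,"ay":0,"az":0},{"fingers":0,"x":0,"y":0,"z":0,"ax":0,"ay":0,"az":0}]' 80; python3 plan.py 491.3 -341.3 315 1.446
```

```text
time_s: 4.85
eef_pos: [491.0, -341.5, 148.6]
tool_rot: [3.141, 0.0, 1.442]
wrist_force: [-1.0, -0.6, 4.1]
width: 12.3
grasp_force: 78.6
t 4.85 pos [ 491.  -341.5  148.6] rot [3.141 0.    1.442] F [-1.  -0.6  4.1] w 12.3 g 78.6 q7 0.23
turn units [ 0.    0.01 -0.04]
shift units before turn [ 4.000e-03  8.000e-03 -4.161e+00] after turn [ 0.006  0.007 -4.161]
```

```bash
python3 -m crank '[{"fingers":0,"x":0,"y":0,"z":-0.3,"ax":0,"ay":0,"az":0},{"fingers":0,"x":0,"y":0,"z":-0.6,"ax":0,"ay":0,"az":0},{"fingers":0,"x":0,"y":0,"z":-0.7,"ax":0,"ay":0,"az":0},{"fingers":0,"x":0,"y":0,"z":-0.7,"ax":0,"ay":0,"az":0},{"fingers":0,"x":0,"y":0,"z":-0.7,"ax":0,"ay":0,"az":0},{"fingers":0,"x":0,"y":0,"z":-0.7,"ax":0,"ay":0,"az":0},{"fingers":0,"x":0,"y":0,"z":-0.46,"ax":0,"ay":0,"az":0},{"fingers":0,"x":0,"y":0,"z":0,"ax":0,"ay":0,"az":0}]' 80; python3 plan.py 650.9 231.4 315 1.446
```

```text
time_s: 5.85
eef_pos: [491.4, -341.3, 315.8]
tool_rot: [3.14, 0.001, 1.443]
wrist_force: [-0.3, -0.4, -3.2]
width: 12.4
grasp_force: 78.2
t 5.85 pos [ 491.4 -341.3  315.8] rot [3.140e+00 1.000e-03 1.443e+00] F [-0.3 -0.4 -3.2] w 12.4 g 78.2 q7 0.29
turn units [ 0.02  0.01 -0.04]
shift units before turn [1.471e+01 2.125e+00 1.100e-02] after turn [14.703  2.174  0.02 ]
```

```bash
python3 -m crank '[{"fingers":0,"x":0.4,"y":0.06,"z":0,"ax":0,"ay":0,"az":0},{"fingers":0,"x":0.7,"y":0.1,"z":0,"ax":0,"ay":0,"az":0},{"fingers":0,"x":0.8,"y":0.12,"z":0,"ax":0,"ay":0,"az":0},{"fingers":0,"x":0.8,"y":0.12,"z":0,"ax":0,"ay":0,"az":0},{"fingers":0,"x":0.8,"y":0.12,"z":0,"ax":0,"ay":0,"az":0},{"fingers":0,"x":0.8,"y":0.12,"z":0,"ax":0,"ay":0,"az":0},{"fingers":0,"x":0.8,"y":0.12,"z":0,"ax":0,"ay":0,"az":0},{"fingers":0,"x":0.8,"y":0.12,"z":0,"ax":0,"ay":0,"az":0},{"fingers":0,"x":0.8,"y":0.12,"z":0,"ax":0,"ay":0,"az":0},{"fingers":0,"x":0.8,"y":0.12,"z":0,"ax":0,"ay":0,"az":0},{"fingers":0,"x":0.8,"y":0.12,"z":0,"ax":0,"ay":0,"az":0}]' 80
python3 -m crank '[{"fingers":0,"x":0.8,"y":0.11,"z":0,"ax":0,"ay":0,"az":0},{"fingers":0,"x":0.8,"y":0.11,"z":0,"ax":0,"ay":0,"az":0},{"fingers":0,"x":0.8,"y":0.11,"z":0,"ax":0,"ay":0,"az":0},{"fingers":0,"x":0.8,"y":0.11,"z":0,"ax":0,"ay":0,"az":0},{"fingers":0,"x":0.8,"y":0.11,"z":0,"ax":0,"ay":0,"az":0},{"fingers":0,"x":0.8,"y":0.11,"z":0,"ax":0,"ay":0,"az":0},{"fingers":0,"x":0.8,"y":0.11,"z":0,"ax":0,"ay":0,"az":0},{"fingers":0,"x":0.5,"y":0.1,"z":0,"ax":0,"ay":0,"az":0},{"fingers":0,"x":0,"y":0,"z":0,"ax":0,"ay":0,"az":0},{"fingers":0,"x":0,"y":0,"z":0,"ax":0,"ay":0,"az":0}]' 80; python3 plan.py 650.9 231.4 315 1.446
python3 - <<'E'
from meas import *
im,d,P=grab('scene');cv2.imwrite('pics/s2.png',cv2.resize(im[60:220,200:400,::-1],(750,600)));np.savez('scene2',im=im,P=P)
im,d,P=grab('top');np.savez('top2',im=im,P=P)
for n in('top2','scene2'):
    f=np.load(n+'.npz');P=f['P'].reshape(-1,3);g=P[(abs(P[:,2]-125)<6)&(abs(np.linalg.norm(P[:,:2]-[598.3,238],axis=1)-108)<12)];print(n,circ(g),g[:,2].mean())
    k=(abs(P[:,2]-265)<8)&(np.hypot(P[:,0]-705,P[:,1]-225)<25);print('hook top',P[k].mean(0),k.sum(),line(P[k]) if k.sum()>3 else '')
E
```

```text
time_s: 7.22
eef_pos: [581.7, -15.8, 313.2]
tool_rot: [-3.139, -0.0, 1.444]
wrist_force: [0.4, -0.9, -2.2]
width: 12.3
grasp_force: 78.2
time_s: 8.48
eef_pos: [648.2, 217.8, 314.2]
tool_rot: [-3.141, 0.002, 1.441]
wrist_force: [0.2, 0.3, -3.3]
width: 12.4
grasp_force: 78.2
t 8.47 pos [648.2 217.8 314.2] rot [-3.141e+00  2.000e-03  1.441e+00] F [ 0.2  0.3 -3.3] w 12.4 g 78.2 q7 -0.71
turn units [-0.01  0.02 -0.05]
shift units before turn [ 0.347  0.023 -0.022] after turn [ 0.347  0.025 -0.021]
top2 (array([596.9, 239.7]), 'r', np.float64(107.7), 'n', 109) 124.30993306845744
hook top [701.30587209 208.37240635 264.48074567] 29 (array([701.3, 208.4]), 'mid', array([701.6, 208. ]), 'ang', np.float64(-2.929), 'len', np.float64(22.5), np.float64(13.2), 'n', 29, 'z', np.float64(264.6))
scene2 (array([600.1, 236.6]), 'r', np.float64(107.6), 'n', 141) 122.70244041784463
hook top [705.67482035 212.48610259 262.67381369] 23 (array([705.7, 212.5]), 'mid', array([707. , 212.6]), 'ang', np.float64(1.079), 'len', np.float64(26.8), np.float64(20.1), 'n', 23, 'z', np.float64(262.8))
```

View pics/s2.png

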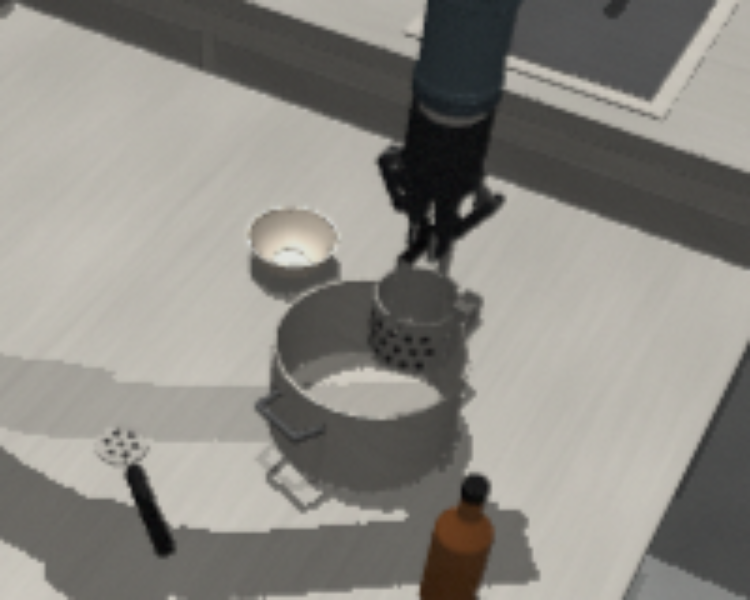

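The basket is held upright at crop (415,310) with the hook at (465,310), and the measured offsets match the geometry. I'll shift the last 14 mm and lower it until the lip enters, watching the force.

```bash
python3 -m crank '[{"fingers":0,"x":0.35,"y":0.03,"z":0,"ax":0,"ay":0,"az":0},{"fingers":0,"x":0,"y":0,"z":0.5,"ax":0,"ay":0,"az":0},{"fingers":0,"x":0,"y":0,"z":0.5,"ax":0,"ay":0,"az":0},{"fingers":0,"x":0,"y":0,"z":0.5,"ax":0,"ay":0,"az":0},{"fingers":0,"x":0,"y":0,"z":0.5,"ax":0,"ay":0,"az":0},{"fingers":0,"x":0,"y":0,"z":0.25,"ax":0,"ay":0,"az":0},{"fingers":0,"x":0,"y":0,"z":0,"ax":0,"ay":0,"az":0},{"fingers":0,"x":0,"y":0,"z":0,"ax":0,"ay":0,"az":0}]' 80; python3 plan.py 651.1 231.5 205 1.446
```

```text
time_s: 9.57
eef_pos: [651.7, 233.3, 225.5]
tool_rot: [3.14, -0.001, 1.443]
wrist_force: [-0.1, -1.0, -1.7]
width: 12.6
grasp_force: 78.2
t 9.57 pos [651.7 233.3 225.5] rot [ 3.140e+00 -1.000e-03  1.443e+00] F [-0.1 -1.  -1.7] w 12.6 g 78.2 q7 -0.75
turn units [ 0.02 -0.01 -0.04]
shift units before turn [-0.048 -0.011  0.514] after turn [-0.047 -0.01   0.514]
```

```bash
python3 -m crank '[{"fingers":0,"x":-0.04,"y":-0.01,"z":0.25,"ax":0,"ay":0,"az":0},{"fingers":0,"x":0,"y":0,"z":0.25,"ax":0,"ay":0,"az":0},{"fingers":0,"x":0,"y":0,"z":0.2,"ax":0,"ay":0,"az":0},{"fingers":0,"x":0,"y":0,"z":0.1,"ax":0,"ay":0,"az":0},{"fingers":0,"x":0,"y":0,"z":0,"ax":0,"ay":0,"az":0},{"fingers":0,"x":0,"y":0,"z":0,"ax":0,"ay":0,"az":0}]' 80; python3 plan.py 651.1 231.5 179 1.446
python3 - <<'E'
from h import *
im,d,P=grab('scene');cv2.imwrite('pics/s3.png',cv2.resize(im[110:200,260:370,::-1],(733,600)))
E
```

```text
time_s: 10.32
eef_pos: [650.8, 231.6, 193.0]
tool_rot: [3.141, -0.0, 1.443]
wrist_force: [-0.1, -0.4, -2.4]
width: 12.6
grasp_force: 78.2
t 10.32 pos [650.8 231.6 193. ] rot [ 3.141 -0.     1.443] F [-0.1 -0.4 -2.4] w 12.6 g 78.2 q7 -0.76
turn units [ 0.01 -0.   -0.04]
shift units before turn [-0.002  0.007  0.35 ] after turn [-0.002  0.007  0.35 ]
```

View pics/s3.png

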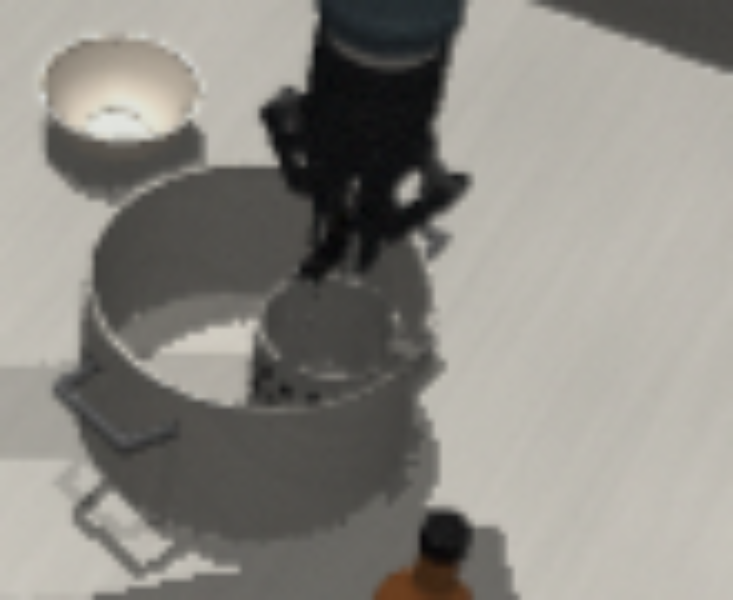

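The basket hangs inside the pot, its hook straddling the rim at crop (415,350), and the force shows no contact. I'll lower it until the crown rests.

```bash
python3 -m crank '[{"fingers":0,"x":0,"y":0,"z":0.15,"ax":0,"ay":0,"az":0},{"fingers":0,"x":0,"y":0,"z":0.1,"ax":0,"ay":0,"az":0},{"fingers":0,"x":0,"y":0,"z":0.08,"ax":0,"ay":0,"az":0},{"fingers":0,"x":0,"y":0,"z":0,"ax":0,"ay":0,"az":0},{"fingers":0,"x":0,"y":0,"z":0,"ax":0,"ay":0,"az":0}]' 80; python3 plan.py 651.1 231.5 178 1.446
```

```text
time_s: 11.0
eef_pos: [650.7, 231.5, 179.6]
tool_rot: [3.141, -0.0, 1.443]
wrist_force: [-0.4, -0.7, -2.0]
width: 12.0
grasp_force: 78.2
t 11.0 pos [650.7 231.5 179.6] rot [ 3.141 -0.     1.443] F [-0.4 -0.7 -2. ] w 12.0 g 78.2 q7 -0.77
turn units [ 0.   -0.   -0.04]
shift units before turn [0.    0.01  0.039] after turn [0.    0.01  0.039]
```

```bash
python3 -m crank '[{"fingers":0,"x":0,"y":0,"z":0.03,"ax":0,"ay":0,"az":0},{"fingers":0,"x":0,"y":0,"z":0.03,"ax":0,"ay":0,"az":0},{"fingers":0,"x":0,"y":0,"z":0,"ax":0,"ay":0,"az":0},{"fingers":0,"x":0,"y":0,"z":0,"ax":0,"ay":0,"az":0}]' 80; python3 plan.py 651.1 231.5 178 1.446
```

```text
time_s: 11.5
eef_pos: [650.6, 231.9, 178.0]
tool_rot: [3.141, -0.0, 1.443]
wrist_force: [-4.1, -0.5, 5.0]
width: 12.7
grasp_force: 79.3
t 11.5 pos [650.6 231.9 178. ] rot [ 3.141 -0.     1.443] F [-4.1 -0.5  5. ] w 12.7 g 79.3 q7 -0.77
turn units [ 0.   -0.   -0.04]
shift units before turn [-0.008  0.014  0.   ] after turn [-0.008  0.014  0.   ]
```

```bash
python3 -m crank '[{"fingers":40,"x":0,"y":0,"z":0,"ax":0,"ay":0,"az":0},{"fingers":40,"x":0,"y":0,"z":0,"ax":0,"ay":0,"az":0},{"fingers":40,"x":0,"y":0,"z":0,"ax":0,"ay":0,"az":0},{"fingers":40,"x":0,"y":0,"z":0,"ax":0,"ay":0,"az":0},{"fingers":40,"x":0,"y":0,"z":-0.3,"ax":0,"ay":0,"az":0},{"fingers":40,"x":0,"y":0,"z":-0.5,"ax":0,"ay":0,"az":0},{"fingers":40,"x":0,"y":0,"z":-0.7,"ax":0,"ay":0,"az":0},{"fingers":40,"x":0,"y":0,"z":-0.8,"ax":0,"ay":0,"az":0},{"fingers":40,"x":0,"y":0,"z":-0.3,"ax":0,"ay":0,"az":0}]' 80; python3 plan.py 463.5 -13 220 2.44
```

```text
time_s: 12.62
eef_pos: [651.7, 232.2, 284.9]
tool_rot: [3.137, -0.003, 1.443]
wrist_force: [1.1, 0.7, -0.4]
width: 40.2
grasp_force: 0.0
t 12.62 pos [651.7 232.2 284.9] rot [ 3.137e+00 -3.000e-03  1.443e+00] F [ 1.1  0.7 -0.4] w 40.2 g 0.0 q7 -0.73
turn units [  0.06  -0.   -11.43]
shift units before turn [-6.687 -3.89   1.587] after turn [-0.363 -7.72   1.622]
```

```bash
python3 -m crank '[{"fingers":40,"x":-0.4,"y":-0.25,"z":0,"ax":0,"ay":0,"az":0},{"fingers":40,"x":-0.7,"y":-0.4,"z":0,"ax":0,"ay":0,"az":0},{"fingers":40,"x":-0.7,"y":-0.4,"z":0,"ax":0,"ay":0,"az":0},{"fingers":40,"x":-0.7,"y":-0.4,"z":0.2,"ax":0,"ay":0,"az":0},{"fingers":40,"x":-0.7,"y":-0.4,"z":0.2,"ax":0,"ay":0,"az":0},{"fingers":40,"x":-0.7,"y":-0.4,"z":0.2,"ax":0,"ay":0,"az":0},{"fingers":40,"x":-0.7,"y":-0.4,"z":0.2,"ax":0,"ay":0,"az":0},{"fingers":40,"x":-0.7,"y":-0.4,"z":0.2,"ax":0,"ay":0,"az":0},{"fingers":40,"x":-0.7,"y":-0.4,"z":0.2,"ax":0,"ay":0,"az":0},{"fingers":40,"x":-0.69,"y":-0.44,"z":0.2,"ax":0,"ay":0,"az":0}]' 80
python3 -m crank '[{"fingers":85,"x":0,"y":0,"z":0,"ax":0,"ay":0,"az":-1},{"fingers":85,"x":0,"y":0,"z":0,"ax":0,"ay":0,"az":-1},{"fingers":85,"x":0,"y":0,"z":0,"ax":0,"ay":0,"az":-1},{"fingers":85,"x":0,"y":0,"z":0,"ax":0,"ay":0,"az":-1},{"fingers":60,"x":0,"y":0,"z":0,"ax":0,"ay":0,"az":-1},{"fingers":60,"x":0,"y":0,"z":0,"ax":0,"ay":0,"az":-1},{"fingers":60,"x":0,"y":0,"z":0,"ax":0,"ay":0,"az":-1},{"fingers":60,"x":0,"y":0,"z":0,"ax":0,"ay":0,"az":-1},{"fingers":60,"x":0,"y":0,"z":0,"ax":0,"ay":0,"az":-1},{"fingers":60,"x":0,"y":0,"z":0,"ax":0,"ay":0,"az":-1},{"fingers":60,"x":0,"y":0,"z":0,"ax":0,"ay":0,"az":-1},{"fingers":60,"x":0,"y":0,"z":0,"ax":0,"ay":0,"az":-0.43}]' 80; python3 plan.py 463.5 -13 60 2.44
python3 - <<'E'
from meas import *
im,d,P=grab('scene');cv2.imwrite('pics/s4.png',cv2.resize(im[110:240,200:370,::-1],(784,600)));np.savez('scene4',im=im,P=P)
im,d,P=grab('top');np.savez('top4',im=im,P=P)
for n in('top4','scene4'):
    f=np.load(n+'.npz');P=f['P'].reshape(-1,3)
    k=(abs(P[:,2]-129)<8)&(np.hypot(P[:,0]-705.7,P[:,1]-224.5)<14);print('crown',P[k].mean(0).round(1),k.sum())
    c=f['im'].reshape(-1,3);k=(abs(P[:,2]-185)<10)&(np.hypot(P[:,0]-651,P[:,1]-231)<60)&(c.max(1)<110);print('bar',line(P[k]))
E
```

```text
time_s: 13.88
eef_pos: [461.4, -14.9, 225.0]
tool_rot: [3.141, 0.0, 1.442]
wrist_force: [0.6, -0.1, -1.0]
width: 40.0
grasp_force: 0.0
time_s: 15.38
eef_pos: [462.0, -14.0, 225.2]
tool_rot: [-3.141, 0.0, 2.441]
wrist_force: [0.4, 0.4, 0.4]
width: 60.0
grasp_force: 0.0
t 15.38 pos [462.  -14.  225.2] rot [-3.141  0.     2.441] F [0.4 0.4 0.4] w 60.0 g 0.0 q7 0.57
turn units [-0.    0.    0.01]
shift units before turn [-0.012  0.044  4.129] after turn [-0.012  0.044  4.129]
crown [701.9 224.4 129.1] 31
bar (array([642.8, 238.3]), 'mid', array([643. , 239.1]), 'ang', np.float64(1.353), 'len', np.float64(94.7), np.float64(13.5), 'n', 112, 'z', np.float64(181.3))
crown [704.9 224.1 126.9] 25
bar (array([646.6, 236.3]), 'mid', array([646.2, 237. ]), 'ang', np.float64(1.354), 'len', np.float64(89.5), np.float64(17.9), 'n', 63, 'z', np.float64(180.3))
```

View pics/s4.png

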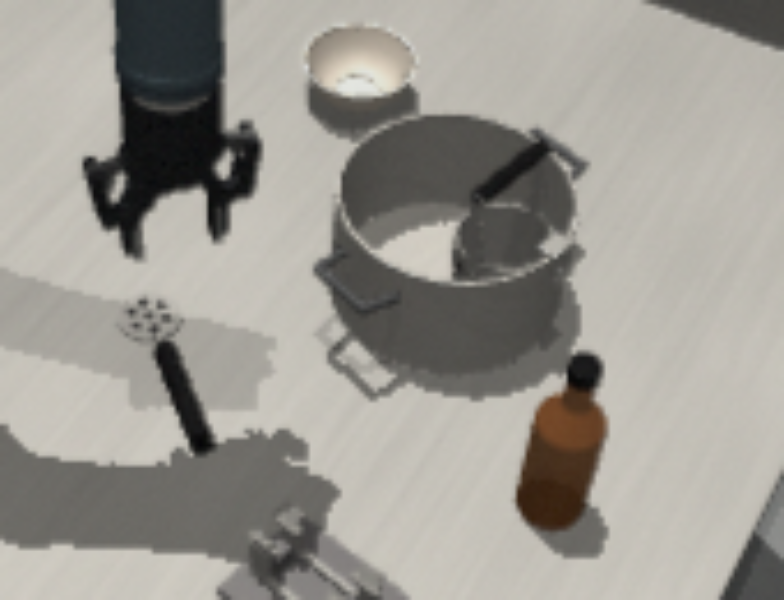

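The basket hangs on the rim with its bar at crop (510,170); its crown measures about 128 mm high and its tilt is small. Next is the skimmer.

```bash
python3 -m crank '[{"fingers":60,"x":-0.01,"y":0.04,"z":0.6,"ax":0,"ay":0,"az":0},{"fingers":60,"x":0,"y":0,"z":0.7,"ax":0,"ay":0,"az":0},{"fingers":60,"x":0,"y":0,"z":0.7,"ax":0,"ay":0,"az":0},{"fingers":60,"x":0,"y":0,"z":0.7,"ax":0,"ay":0,"az":0},{"fingers":60,"x":0,"y":0,"z":0.7,"ax":0,"ay":0,"az":0},{"fingers":60,"x":0,"y":0,"z":0.6,"ax":0,"ay":0,"az":0},{"fingers":60,"x":0,"y":0,"z":0.4,"ax":0,"ay":0,"az":0},{"fingers":60,"x":0,"y":0,"z":0.3,"ax":0,"ay":0,"az":0},{"fingers":60,"x":0,"y":0,"z":0.2,"ax":0,"ay":0,"az":0},{"fingers":60,"x":0,"y":0,"z":0,"ax":0,"ay":0,"az":0},{"fingers":60,"x":0,"y":0,"z":0,"ax":0,"ay":0,"az":0}]' 60; python3 plan.py 463.5 -13 22 2.44
```

```text
time_s: 16.85
eef_pos: [463.8, -13.1, 29.5]
tool_rot: [3.141, 0.001, 2.44]
wrist_force: [1.0, -0.3, -0.5]
width: 60.1
grasp_force: 0.0
t 16.85 pos [463.8 -13.1  29.5] rot [3.141e+00 1.000e-03 2.440e+00] F [ 1.  -0.3 -0.5] w 60.1 g 0.0 q7 0.27
turn units [ 0.01  0.01 -0.  ]
shift units before turn [ 0.007 -0.004  0.188] after turn [ 0.007 -0.004  0.188]
```

```bash
python3 -m crank '[{"fingers":60,"x":0,"y":0,"z":0.18,"ax":0,"ay":0,"az":0},{"fingers":60,"x":0,"y":0,"z":0,"ax":0,"ay":0,"az":0},{"fingers":0,"x":0,"y":0,"z":0,"ax":0,"ay":0,"az":0},{"fingers":0,"x":0,"y":0,"z":0,"ax":0,"ay":0,"az":0},{"fingers":0,"x":0,"y":0,"z":0,"ax":0,"ay":0,"az":0},{"fingers":0,"x":0,"y":0,"z":0,"ax":0,"ay":0,"az":0},{"fingers":0,"x":0,"y":0,"z":0,"ax":0,"ay":0,"az":0},{"fingers":0,"x":0,"y":0,"z":0,"ax":0,"ay":0,"az":0}]' 100; python3 plan.py 463.5 -13 150 2.932
```

```text
time_s: 17.85
eef_pos: [463.7, -12.9, 22.4]
tool_rot: [3.141, 0.001, 2.44]
wrist_force: [0.1, 0.2, 7.0]
width: 18.9
grasp_force: 97.7
t 17.85 pos [463.7 -12.9  22.4] rot [3.141e+00 1.000e-03 2.440e+00] F [0.1 0.2 7. ] w 18.9 g 97.7 q7 0.26
turn units [ 0.    0.01 -5.64]
shift units before turn [ 1.000e-03 -4.000e-03 -3.189e+00] after turn [ 5.000e-03 -3.000e-03 -3.189e+00]
```

```bash
python3 -m crank '[{"fingers":0,"x":0,"y":0,"z":-0.3,"ax":0,"ay":0,"az":0},{"fingers":0,"x":0,"y":0,"z":-0.5,"ax":0,"ay":0,"az":0},{"fingers":0,"x":0,"y":0,"z":-0.6,"ax":0,"ay":0,"az":0},{"fingers":0,"x":0,"y":0,"z":-0.6,"ax":0,"ay":0,"az":-0.94},{"fingers":0,"x":0,"y":0,"z":-0.6,"ax":0,"ay":0,"az":-0.94},{"fingers":0,"x":0,"y":0,"z":-0.4,"ax":0,"ay":0,"az":-0.94},{"fingers":0,"x":0,"y":0,"z":-0.2,"ax":0,"ay":0,"az":-0.94},{"fingers":0,"x":0,"y":0,"z":0,"ax":0,"ay":0,"az":-0.94},{"fingers":0,"x":0,"y":0,"z":0,"ax":0,"ay":0,"az":-0.94},{"fingers":0,"x":0,"y":0,"z":0,"ax":0,"ay":0,"az":0}]' 100; python3 plan.py 664.5 -130.5 150 2.932
```

```text
time_s: 19.1
eef_pos: [463.2, -13.2, 150.2]
tool_rot: [-3.141, -0.0, 2.931]
wrist_force: [-0.5, -0.6, -1.5]
width: 18.3
grasp_force: 98.3
t 19.1 pos [463.2 -13.2 150.2] rot [-3.141 -0.     2.931] F [-0.5 -0.6 -1.5] w 18.3 g 98.3 q7 0.87
turn units [-0.   -0.   -0.01]
shift units before turn [-5.534 -1.818  0.006] after turn [-5.533 -1.821  0.006]
```

```bash
python3 -m crank '[{"fingers":0,"x":-0.4,"y":-0.13,"z":0,"ax":0,"ay":0,"az":0},{"fingers":0,"x":-0.6,"y":-0.2,"z":0,"ax":0,"ay":0,"az":0},{"fingers":0,"x":-0.7,"y":-0.23,"z":0,"ax":0,"ay":0,"az":0},{"fingers":0,"x":-0.7,"y":-0.23,"z":0,"ax":0,"ay":0,"az":0},{"fingers":0,"x":-0.7,"y":-0.23,"z":0,"ax":0,"ay":0,"az":0},{"fingers":0,"x":-0.7,"y":-0.23,"z":0,"ax":0,"ay":0,"az":0},{"fingers":0,"x":-0.7,"y":-0.23,"z":0,"ax":0,"ay":0,"az":0},{"fingers":0,"x":-0.6,"y":-0.2,"z":0,"ax":0,"ay":0,"az":0},{"fingers":0,"x":-0.43,"y":-0.14,"z":0,"ax":0,"ay":0,"az":0},{"fingers":0,"x":0,"y":0,"z":0,"ax":0,"ay":0,"az":0},{"fingers":0,"x":0,"y":0,"z":0,"ax":0,"ay":0,"az":0}]' 100; python3 plan.py 664.5 -130.5 95 2.932
python3 - <<'E'
from meas import *
im,d,P=grab('scene');cv2.imwrite('pics/s5.png',cv2.resize(im[170:270,190:320,::-1],(780,600),interpolation=2));np.savez('scene5',im=im,P=P)
im,d,P=grab('top');np.savez('top5',im=im,P=P)
for n in('top5','scene5'):
    f=np.load(n+'.npz');P=f['P'].reshape(-1,3);c=f['im'].reshape(-1,3)
    l=np.array([np.cos(2.932),np.sin(2.932)]);o=P[:,:2]-[664.5,-130.5];t=o@l;s=o@[-l[1],l[0]]
    for nm,lo,hi in(('skim',125,170),):
        k=(P[:,2]>lo)&(P[:,2]<hi)&(abs(s)<30)&(abs(t)>24)&(abs(t)<75)&(c.max(1)<85)
        for g in(k&(t>0),k&(t<0)):print(n,nm,'along',t[g].min().round(1) if g.any() else '',t[g].max().round(1) if g.any() else '','side',s[g].mean().round(1),'z',P[g,2].mean().round(1),'top',np.percentile(P[g,2],90).round(1),g.sum())
E
```

```text
time_s: 20.48
eef_pos: [664.2, -130.0, 149.5]
tool_rot: [3.142, -0.001, 2.932]
wrist_force: [-0.4, 1.5, -1.1]
width: 18.5
grasp_force: 98.3
t 20.48 pos [ 664.2 -130.   149.5] rot [ 3.142e+00 -1.000e-03  2.932e+00] F [-0.4  1.5 -1.1] w 18.5 g 98.3 q7 1.12
turn units [ 0.   -0.01  0.  ]
shift units before turn [-0.01  -0.011  1.363] after turn [-0.009 -0.011  1.363]
top5 skim along 25.0 63.1 side -3.4 z 146.5 top 152.1 43<stdin>:9: RuntimeWarning: Mean of empty slice.
  ret = ret.dtype.type(ret / rcount)
Traceback (most recent call last):
IndexError: index -1 is out of bounds for axis 0 with size 0
```

View pics/s5.png

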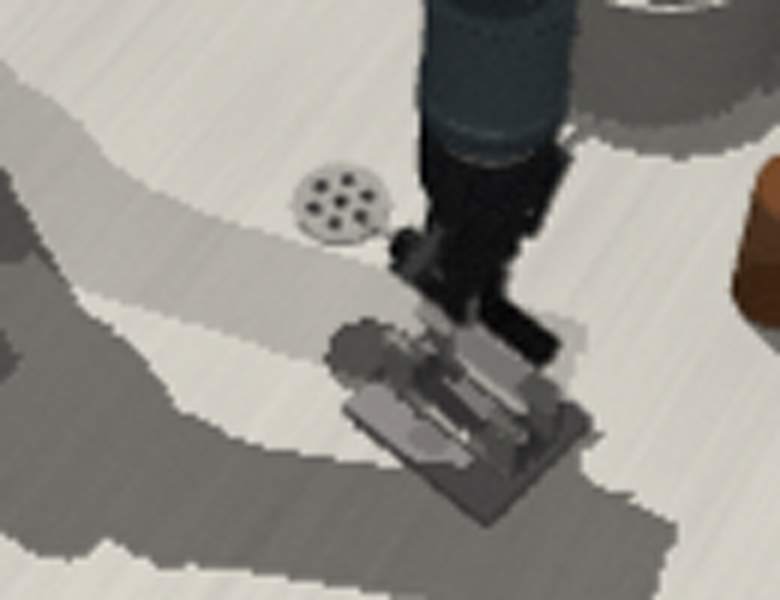

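The skimmer is level above the stand, disc at crop (340,205) and handle ends at (405,245) and (540,345). I'll check its sideways offset, pitch and yaw in both views.

Run:
```python
from meas import *
l=np.array([np.cos(2.932),np.sin(2.932)])
for n in('top5','scene5'):
    f=np.load(n+'.npz');P=f['P'].reshape(-1,3);c=f['im'].reshape(-1,3)
    o=P[:,:2]-[664.2,-130.0];t=o@l;s=o@[-l[1],l[0]]
    for lo,hi in((-70,-45),(-45,-20),(20,45),(45,70),(85,135)):
        g=(P[:,2]>115)&(P[:,2]<162)&(abs(s)<(13 if hi<80 else 40))&(t>lo)&(t<hi)
        if hi<80:g&=c.max(1)<95
        if g.sum()>3:print(n,lo,hi,g.sum(),'t',t[g].min().round(1),t[g].max().round(1),'side',s[g].mean().round(1),((s[g].min()+s[g].max())/2).round(1),np.ptp(s[g]).round(1),'z',P[g,2].mean().round(1),P[g,2].max().round(1))
    # jaws in original
    n0=n[:-1];f=np.load(n0+'.npz');P=f['P'].reshape(-1,3);o=P[:,:2]-[664.2,-130.0];t=o@l;s=o@[-l[1],l[0]]
    for a in(-1,1):
        g=(P[:,2]>50)&(P[:,2]<78)&(t*a>25)&(t*a<60)&(abs(s)<35);print(n0,'jaw',a,'t',t[g].min().round(1),t[g].max().round(1),'s',s[g].min().round(1),s[g].max().round(1))
    g=(P[:,2]>7)&(P[:,2]<17)&(abs(s)<56)&(abs(t)<68);q=(np.percentile(s[g],[1,99]),np.percentile(t[g],[1,99]));print('base s,t',q)
```

```text
top5 20 45 14 t 24.6 44.2 side -6.5 -5.5 10.7 z 145.3 157.2
top5 45 70 30 t 45.7 66.5 side -1.4 -0.6 20.1 z 146.8 153.9
top5 85 135 215 t 85.1 134.8 side -0.5 -0.9 57.9 z 131.2 139.8
top jaw -1 t -54.8 -26.9 s -23.3 20.5
top jaw 1 t 30.2 57.6 s -23.1 21.0
base s,t (array([-52.44218772,  49.62330597]), array([-59.35899418,  62.74496398]))
scene5 -70 -45 27 t -59.5 -46.2 side 5.2 2.5 19.6 z 143.2 151.1
scene5 -45 -20 40 t -44.7 -20.3 side 5.2 3.1 18.0 z 144.2 152.7
scene5 45 70 17 t 46.1 58.7 side 4.5 3.4 16.6 z 145.1 149.6
scene5 85 135 159 t 85.4 134.0 side 1.6 0.2 58.9 z 129.6 135.8
scene jaw -1 t -57.0 -28.6 s -21.1 22.8
scene jaw 1 t 26.0 56.8 s -23.1 23.8
base s,t (array([-49.84558491,  52.73063211]), array([-62.58913221,  57.47008756]))
```

Level and centred to within about 1 mm. Now down into the lips, then press.

```bash
python3 -m crank '[{"fingers":0,"x":0,"y":0,"z":0.4,"ax":0,"ay":0,"az":0},{"fingers":0,"x":0,"y":0,"z":0.5,"ax":0,"ay":0,"az":0},{"fingers":0,"x":0,"y":0,"z":0.4,"ax":0,"ay":0,"az":0},{"fingers":0,"x":0,"y":0,"z":0.3,"ax":0,"ay":0,"az":0},{"fingers":0,"x":0,"y":0,"z":0,"ax":0,"ay":0,"az":0},{"fingers":0,"x":0,"y":0,"z":0,"ax":0,"ay":0,"az":0}]' 120; python3 plan.py 664.5 -130.5 57 2.932
```

```text
time_s: 21.32
eef_pos: [665.2, -130.1, 86.4]
tool_rot: [3.141, 0.001, 2.932]
wrist_force: [0.2, 0.4, -1.8]
width: 17.8
grasp_force: 119.8
t 21.32 pos [ 665.2 -130.1   86.4] rot [3.141e+00 1.000e-03 2.932e+00] F [ 0.2  0.4 -1.8] w 17.8 g 119.8 q7 1.09
turn units [0.   0.01 0.  ]
shift units before turn [ 0.015 -0.013  0.734] after turn [ 0.014 -0.013  0.734]
```

```bash
python3 -m crank '[{"fingers":0,"x":0,"y":0,"z":0.1,"ax":0,"ay":0,"az":0},{"fingers":0,"x":0,"y":0,"z":0.1,"ax":0,"ay":0,"az":0},{"fingers":0,"x":0,"y":0,"z":0.1,"ax":0,"ay":0,"az":0},{"fingers":0,"x":0,"y":0,"z":0.1,"ax":0,"ay":0,"az":0},{"fingers":0,"x":0,"y":0,"z":0,"ax":0,"ay":0,"az":0}]' 120; python3 plan.py 664.5 -130.5 57 2.932
```

```text
time_s: 21.95
eef_pos: [665.5, -129.5, 70.3]
tool_rot: [3.141, 0.002, 2.933]
wrist_force: [1.1, 1.5, 1.5]
width: 17.7
grasp_force: 120.7
t 21.95 pos [ 665.5 -129.5   70.3] rot [3.141e+00 2.000e-03 2.933e+00] F [1.1 1.5 1.5] w 17.7 g 120.7 q7 1.08
turn units [0.01 0.02 0.02]
shift units before turn [ 0.021 -0.029  0.331] after turn [ 0.02  -0.029  0.331]
```

Slight contact with the jaws. Pressing on.

```bash
python3 -m crank '[{"fingers":0,"x":0,"y":-0.02,"z":0.1,"ax":0,"ay":0,"az":0},{"fingers":0,"x":0,"y":0,"z":0.1,"ax":0,"ay":0,"az":0},{"fingers":0,"x":0,"y":0,"z":0.1,"ax":0,"ay":0,"az":0},{"fingers":0,"x":0,"y":0,"z":0,"ax":0,"ay":0,"az":0},{"fingers":0,"x":0,"y":0,"z":0,"ax":0,"ay":0,"az":0}]' 120; python3 plan.py 664.5 -130.5 57 2.932
```

```text
time_s: 22.58
eef_pos: [664.8, -129.3, 57.6]
tool_rot: [3.139, 0.0, 2.933]
wrist_force: [1.5, 4.6, 0.6]
width: 17.7
grasp_force: 120.6
t 22.57 pos [ 664.8 -129.3   57.6] rot [3.139 0.    2.933] F [1.5 4.6 0.6] w 17.7 g 120.6 q7 1.07
turn units [0.03 0.   0.01]
shift units before turn [ 0.001 -0.031  0.016] after turn [ 0.001 -0.031  0.016]
```

```bash
python3 -m crank '[{"fingers":0,"x":0,"y":0.02,"z":0.05,"ax":0,"ay":0,"az":0},{"fingers":0,"x":0,"y":0,"z":0.05,"ax":0,"ay":0,"az":0},{"fingers":0,"x":0,"y":0,"z":0,"ax":0,"ay":0,"az":0},{"fingers":0,"x":0,"y":0,"z":0,"ax":0,"ay":0,"az":0}]' 120; python3 plan.py 664.5 -130.5 57 2.932
```

```text
time_s: 23.08
eef_pos: [664.9, -129.2, 57.4]
tool_rot: [-3.141, 0.0, 2.933]
wrist_force: [-10.1, 3.6, 28.8]
width: 18.0
grasp_force: 124.0
t 23.07 pos [ 664.9 -129.2   57.4] rot [-3.141  0.     2.933] F [-10.1   3.6  28.8] w 18.0 g 124.0 q7 1.07
turn units [-0.    0.    0.01]
shift units before turn [ 0.004 -0.035  0.009] after turn [ 0.004 -0.035  0.009]
```

Solid stop at TCP 57.4, so the handle is at about 46 mm and home. Release and retreat.

```bash
python3 -m crank '[{"fingers":0,"x":0,"y":0,"z":-0.08,"ax":0,"ay":0,"az":0},{"fingers":50,"x":0,"y":0,"z":0,"ax":0,"ay":0,"az":0},{"fingers":50,"x":0,"y":0,"z":0,"ax":0,"ay":0,"az":0},{"fingers":50,"x":0,"y":0,"z":0,"ax":0,"ay":0,"az":0},{"fingers":50,"x":0,"y":0,"z":0,"ax":0,"ay":0,"az":0},{"fingers":50,"x":0,"y":0,"z":-0.4,"ax":0,"ay":0,"az":0},{"fingers":50,"x":0,"y":0,"z":-0.7,"ax":0,"ay":0,"az":0},{"fingers":50,"x":0,"y":0,"z":-0.8,"ax":0,"ay":0,"az":0},{"fingers":50,"x":0,"y":0,"z":-0.8,"ax":0,"ay":0,"az":0},{"fingers":50,"x":0.5,"y":-0.6,"z":-0.5,"ax":0,"ay":0,"az":0},{"fingers":50,"x":0.7,"y":-0.8,"z":0,"ax":0,"ay":0,"az":0},{"fingers":50,"x":0.7,"y":-0.8,"z":0,"ax":0,"ay":0,"az":0}]' 60
python3 -m crank '[{"fingers":50,"x":0.7,"y":-0.8,"z":0,"ax":0,"ay":0,"az":0},{"fingers":50,"x":0.7,"y":-0.8,"z":0,"ax":0,"ay":0,"az":0},{"fingers":50,"x":0.3,"y":-0.4,"z":0,"ax":0,"ay":0,"az":0},{"fingers":50,"x":0,"y":0,"z":0,"ax":0,"ay":0,"az":0},{"fingers":50,"x":0,"y":0,"z":0,"ax":0,"ay":0,"az":0}]' 60
python3 - <<'E'
from meas import *
l=np.array([np.cos(2.932),np.sin(2.932)])
for n in('top','scene'):
    im,d,P=grab(n)
    if n=='scene':cv2.imwrite('pics/s6.png',cv2.resize(im[120:270,200:390,::-1],(760,600),interpolation=2))
    P=P.reshape(-1,3);c=im.reshape(-1,3);o=P[:,:2]-[664.5,-130.5];t=o@l;s=o@[-l[1],l[0]]
    g=(P[:,2]>38)&(P[:,2]<62)&(abs(s)<20)&(abs(t)<70)&(c.max(1)<60);print(n,'handle t',t[g].min().round(1),t[g].max().round(1),'s',((s[g].min()+s[g].max())/2).round(1),'z',np.percentile(P[g,2],[50,90]).round(1),line(P[g]))
    g=(P[:,2]>115)&(P[:,2]<140)&(np.hypot(P[:,0]-705.7,P[:,1]-224.5)<14);print('crown',P[g].mean(0).round(1))
    k=(abs(P[:,2]-180)<12)&(np.hypot(P[:,0]-647,P[:,1]-235)<60)&(c.max(1)<110);print('bar',line(P[k]))
E
```

```text
time_s: 24.58
eef_pos: [571.5, -201.2, 186.6]
tool_rot: [-3.141, 0.002, 2.933]
wrist_force: [-0.5, -0.1, -0.8]
width: 49.7
grasp_force: 0.0
time_s: 25.2
eef_pos: [490.2, -263.7, 185.9]
tool_rot: [3.141, 0.002, 2.933]
wrist_force: [0.3, -0.1, -0.1]
width: 49.6
grasp_force: 0.0
top handle t 7.3 22.8 s -6.4 z [55.8 57.4] (array([ 650.4, -120.7]), 'mid', array([ 651. , -121.2]), 'ang', np.float64(2.845), 'len', np.float64(15.6), np.float64(2.3), 'n', 4, 'z', np.float64(55.8))
crown [702.2 225.1 129.3]
bar (array([642.8, 238.1]), 'mid', array([642.7, 238.8]), 'ang', np.float64(1.348), 'len', np.float64(95.2), np.float64(13.8), 'n', 112, 'z', np.float64(181.2))
scene handle t -59.8 59.3 s 1.0 z [53.7 57.6] (array([ 667.2, -133.4]), 'mid', array([ 664.5, -131.7]), 'ang', np.float64(2.943), 'len', np.float64(119.1), np.float64(21.4), 'n', 143, 'z', np.float64(53.7))
crown [706.1 223.  127.2]
bar (array([646.4, 231.7]), 'mid', array([646.4, 236.2]), 'ang', np.float64(1.365), 'len', np.float64(98.1), np.float64(17.2), 'n', 81, 'z', np.float64(179.0))
```

View pics/s6.png

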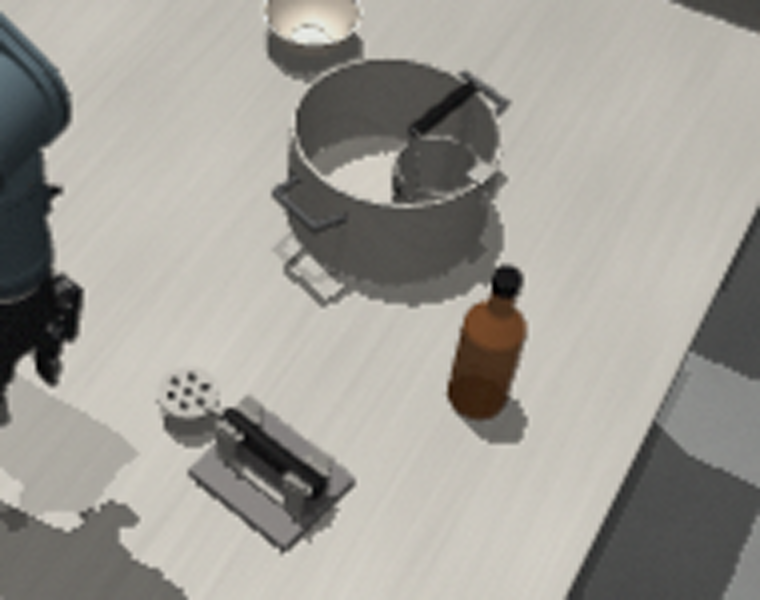

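The handle sits in the clip at crop (275,450), top at 57.5 mm and so axis at 46.5 mm. The basket hangs on the rim at (490,170), and the bowl and bottle have not moved. Handing in.

```bash
python3 -c "from rig import finish_job;print(finish_job())"
```

```text
the job is handed in; nothing more can be done
None
```

I handed the job in with the basket hanging by its hook on the pot's rim and the skimmer pushed home in the clip, both let go, at about 25 s of the 59 s; no verdict came back.

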